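# Find the blind hole in a mandolin neck block and hold it hole-up over the glue tray

## Robot

A 6-joint arm with a two-finger parallel gripper is mounted at the origin on the work surface. World frame = base frame: x ahead of the robot, y to its left, z up, the work surface at z = 0. Lengths are in m, angles in rad, forces in N, time in s.
With the tool pointing down it reaches from about 0.325 to 0.9 m from the base axis. Payload 6.1 kg.
Tool frame: the origin (TCP) lies between the finger pads; the fingertips stand 17 mm ahead of it and the grasp point (between the pads) lies 2 mm behind it; z points along the fingers, y is the line along which they close (so a half turn about z gives the same grasp; the last joint's range is limited). The gripper opens to 87 mm and grips with 3 to 60 N. Pads are 19 mm wide; open, the fingers measure 117 mm over their backs; the gripper's body (75 mm by 190 mm) begins 51 mm behind the grasp point.
Start: joints at [1.108, 0.22, 1.526, -0, 1.395, -0.126], TCP at [0.207, 0.59, 0.24] pointing down, gripper open.
Joint ranges: [-2.98, 2.98], [-0.91, 2.08], [0.09, 2.57], [-1.24, 4.39], [0.2, 2.65], [-2.68, 2.68]. Speed limits (rad/s): [2.57, 2.57, 3.01, 3.14, 3.14, 3.14].

## Interface

Orientations are given as a rotation vector (axis times angle).
In Python, from station import bot gives the robot as it stands.
- The arm moves only by the shell command python3 -m handwheel 'ROWS' [OPENING] [FORCE]. ROWS is JSON, a list of rows, each a list of 4 numbers: the shift along the tool's x, y, z in mm, then the turn about the tool's z in rad. In form: [[x, y, z, yaw], ...]. A call has exactly 8 rows; each row shifts and turns the commanded pose from where the row before left it, along the tool's axes as they then stand; what a row does not reach is not made up. A row lasts 1/10 s, in which the tool goes at most 50 mm and 8.59 degrees, less where a joint would pass 70% of its speed; a pose out of reach is approached as far as the arm can. A call is refused whole if a number of a shift passes 50 or a number of a turn 0.15, either way. A call with a gripper value outside its range is refused whole. OPENING is the closure, from -1 (fully open) to 1 (shut), set as the call begins (- or left out, the last holds). The fingers move at their own pace and stop on an object; FORCE is the grip in N (left out, the last holds). Time passes only in rows, so rows that do not move let the fingers close, or fill a call up. It gives the time, the measured TCP pose, the force, the opening and the grip force at its end, in the units of the state.
- bot.get_state(): the state, without advancing time (a new reading comes with each control period).
- bot.capture(name): name is "scene" or "top"; returns a dict with "color" (480x640x3 uint8, red, green, blue), "camera_matrix" (3x3 intrinsics, pixels), "k1" (the pictures are not rectified: a ray, as slopes to the right and down, at radius r is drawn at 1 + k1 r^2 times it, then the intrinsics apply), "R" (3x3) and "t" (3): a world point X has camera coordinates R X + t. Camera axes: x right, y down, z forward; pixel columns grow to the right and rows downward; lengths in m; the calibration is good to about 2 mm. A picture is of the moment at which its call begins. There is no depth.
- bot.close_job(): hands the job in; it is judged then, once.
Trained networks look in the newest picture that a camera, given by its name, has taken for a name from the list of things; names that differ only in an ending like _2 or _b are one class to them, and where a whole thing is asked for, a point or a joint stands for the part that bears it (a point fixed in the world has none). Each returns a list of dicts, best first, with "p" (0 to 1); they miss things now and then, are a little off and sometimes report something else, mostly with a low value. They report only what shows in the picture. A call takes as long as a camera call.
- bot.find_in(camera, thing): "box" ([centre column, centre row, width, height] in pixels, round what is visible of it).
- bot.tip_of(camera, thing): "location" ([column, row] in pixels: a listed point, or the origin of a listed thing).
The state is a dict: "clock": time; "joint_positions": joint angles; "qvel": joint speeds; "effort": joint torques, N m; "tcp_pos": TCP position; "orientation": TCP orientation; "ft_force": force on the tool from outside, world axes, zero at the start; "torque": the same for the moment, N m; "finger_gap": finger opening in m; "grasp_force": force on a finger pad.
Only numpy, scipy, OpenCV 4.12 (cv2) and the standard library are available. Lean on these libraries where they do the work, as an engineer would, in place of code of your own. Each camera call takes 0.05 s, during which the arm holds its last target. There are 200 camera calls.

## Task

The neck block lying on the cork mat is next for gluing: it has a blind hole in one of its faces, now hidden underneath or at one side. Turn the block over until you have the hole (set it down on the narrow wooden rest if you need to change your grip), and finish still holding it in the gripper, hole facing straight up, at rest in the air over the middle of the aluminium glue tray with its centre about 15 cm above the bench. Leave the other neck block on its blue mat and do not disturb the tools and other things lying about.

Things in the scene. Friction and masses are not known exactly. Their poses are not given: they have to be found in the camera images.
- neck_block_a: mahogany neck block, about 70 g, 52 x 42 x 50 mm along its x, y, z; origin at its centre. Its z axis points out of the blind hole, 26 mm wide, 25 deep, in the middle of the +z face. The -z face has its +x and -x edges bevelled 8 mm at 45 degrees; other faces plain. Starts hole face down, any yaw, on the cork or the blue mat.
- neck_block_b: twin of neck_block_a: mahogany neck block, about 70 g, 52 x 42 x 50 mm along its x, y, z; origin at its centre. Its z axis points out of the blind hole, 26 mm wide, 25 deep, in the middle of the +z face. The -z face has its +x and -x edges bevelled 8 mm at 45 degrees; other faces plain. Starts with y vertical, hole facing sideways in any direction, on the other mat.
- cork_mat: brown cork mat, 110 x 110 x 3 mm, fixed flat on the bench, left or right of the rest; the block lying on it is the one to handle. Origin at the centre of its underside.
- blue_mat: blue cloth-faced mat of the same size, fixed; the block on it stays there. Origin at the centre of its underside.
- rest: narrow rest fixed to the bench for setting work on: an upright walnut bar 36 mm thick (its x) and 110 mm long (its y) with a cork top 60 mm above the bench, on a plywood foot 90 x 150 x 8 mm. Origin at the centre of the foot's underside.
- glue_tray: shallow aluminium tray, 120 mm (its x) by 140 mm (its y), 20 mm high, walls 3 mm, fixed. Origin at the centre of its underside; the block is held above this point.
- brush: glue brush lying on the bench, 170 mm long, beyond the tray; leave alone.
- finger_plane: small brass finger plane, 46 x 22 mm and 26 mm high, at the left; leave alone.
- flap_disc: brown abrasive disc, 74 mm across, 13 mm high, near the robot on its right; leave alone.
- glue_bottle: yellow glue bottle with orange cap, 56 mm across, 150 mm high, beyond the tray; leave alone.
- chisel: chisel with a maple handle lying on the bench, 230 mm long, near the robot on its left; leave alone.
- spool_clamp: turned maple spool clamp standing upright, 32 mm across, 122 mm high, at the back behind the tray; leave alone.

How it is judged:
By the outcome, as a careful person would: the job done as asked, in the order asked, and still so for the second after the job is handed in, while the arm keeps its last pose, push and grip.
It also fails if it takes over 54 s, if anything falls off the work surface, if the arm or the gripper's body presses on something with over 40 N, if the wrist force passes 120 N, or if a joint passes its speed limit or range.

## Working session

There is one attempt and no reset: what is moved stays moved. The work goes in short steps, Python scripts to look and compute and a shell command to move; the robot and the scene stay as the last step left them, time stands still between calls to the robot, and variables do not carry over. Pictures are saved under pics/ and viewed, at most 10 in all, crops included, and the job is handed in when it is done.

```bash
mkdir -p pics; cat > h.py <<'E'
import numpy as np, cv2
from station import bot
def cap(n,f=None):
    c=bot.capture(n)
    if f: cv2.imwrite('pics/'+f,cv2.cvtColor(c['color'],cv2.COLOR_RGB2BGR))
    return c
def ray(c,px):
    K=c['camera_matrix']; d=np.array([(px[0]-K[0,2])/K[0,0],(px[1]-K[1,2])/K[1,1]]); u=d.copy()
    for _ in range(20): u=d/(1+c['k1']*(u@u))
    R=np.array(c['R']); return -R.T@c['t'], R.T@np.array([u[0],u[1],1])
def onplane(c,px,z):
    o,v=ray(c,px); return o+v*(z-o[2])/v[2]
def tri(cs,pxs):
    A=np.zeros((3,3));b=np.zeros(3)
    for c,p in zip(cs,pxs):
        o,v=ray(c,p); v=v/np.linalg.norm(v); P=np.eye(3)-np.outer(v,v); A+=P;b+=P@o
    X=np.linalg.solve(A,b)
    err=[np.linalg.norm(proj(c,X)-p) for c,p in zip(cs,pxs)]
    return X,err
def proj(c,X):
    p=np.array(c['R'])@X+c['t']; u=p[:2]/p[2]; u=u*(1+c['k1']*(u@u)); K=c['camera_matrix']
    return np.array([K[0,0]*u[0]+K[0,2],K[1,1]*u[1]+K[1,2]])
E
python3 - <<'E'
from h import *
cs=[cap('scene','s0.png'),cap('top','t0.png')]
np.set_printoptions(precision=3,suppress=True)
for c in cs: print(-np.array(c['R']).T@c['t'],c['k1'],c['camera_matrix'][0])
for n in ['neck_block_a','rest','glue_tray','cork_mat','blue_mat','glue_bottle','spool_clamp']:
    L=[bot.tip_of(k,n)[:2] for k in('scene','top')]
    print(n,[[(np.round(d['location']),round(d['p'],2)) for d in l] for l in L])
    if n!='neck_block_a' and L[0] and L[1]: print(tri(cs,[l[0]['location'] for l in L]))
print(bot.get_state())
E
```

```text
[1.368 0.374 0.626] -0.06362911189351449 [466.039   0.    321.422]
[0.317 0.029 1.196] -0.10615122106029996 [485.432   0.    317.935]
neck_block_a [[(array([244., 230.]), 0.81), (array([414., 272.]), 0.67)], [(array([239., 240.]), 0.84), (array([418., 173.]), 0.73)]]
rest [[(array([336., 238.]), 0.81)], [(array([323., 294.]), 0.74), (array([268., 160.]), 0.44)]]
(array([0.423, 0.021, 0.008]), [np.float64(0.21637877443950845), np.float64(0.22477488644147717)])
glue_tray [[(array([287., 283.]), 0.86)], [(array([348., 208.]), 0.67), (array([420., 266.]), 0.49)]]
(array([ 0.644, -0.016,  0.008]), [np.float64(2.230768764125695), np.float64(1.9319103525731427)])
cork_mat [[(array([239., 241.]), 0.67)], [(array([420., 264.]), 0.62)]]
(array([ 0.519, -0.212, -0.003]), [np.float64(1.1826825345032361), np.float64(1.2034734445942816)])
blue_mat [[(array([289., 284.]), 0.4)], [(array([237., 247.]), 0.83), (array([185., 187.]), 0.67)]]
(array([0.586, 0.121, 0.028]), [np.float64(64.17977183547555), np.float64(56.72602607135209)])
glue_bottle [[(array([360., 344.]), 0.84)], [(array([271., 159.]), 0.85), (array([419., 266.]), 0.16)]]
(array([0.758, 0.191, 0.006]), [np.float64(2.6653295689730663), np.float64(1.904569937022065)])
spool_clamp [[(array([275., 322.]), 0.64)], [(array([183., 187.]), 0.43)]]
(array([0.736, 0.218, 0.104]), [np.float64(105.77678573603409), np.float64(78.45861939820344)])
{'clock': 0.8, 'joint_positions': array([ 1.108,  0.22 ,  1.526, -0.   ,  1.395, -0.126]), 'qvel': array([-0.   ,  0.001, -0.001,  0.   , -0.   ,  0.001]), 'effort': array([ -0.   , -49.45 , -38.769,   0.07 ,   0.047,  -0.   ]), 'tcp_pos': array([0.207, 0.59 , 0.24 ]), 'orientation': array([0.527, 3.097, 0.   ]), 'ft_force': array([ 0.284,  1.074, -0.245]), 'torque': array([ 0.058, -0.024,  0.005]), 'grasp_force': 0.0, 'finger_gap': 0.08702053028998931}
```

View pics/s0.png

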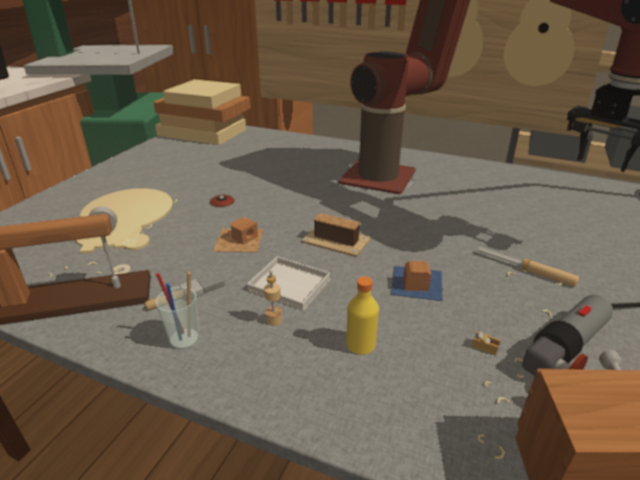

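View pics/t0.png

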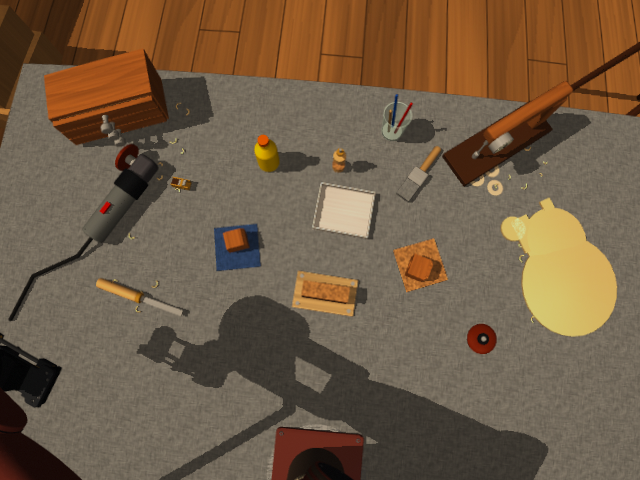

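```bash
python3 - <<'E'
import cv2,numpy as np
t=cv2.imread('pics/t0.png');s=cv2.imread('pics/s0.png')
def z(i,x,y):
    return cv2.resize(i[y-30:y+30,x-40:x+40],(400,300),interpolation=cv2.INTER_CUBIC)
cv2.imwrite('pics/c0.png',np.vstack([np.hstack([z(t,420,267),z(t,325,293)]),np.hstack([z(s,243,234),z(s,336,232)])]))
E
```

```text
(no output)
```

View pics/c0.png

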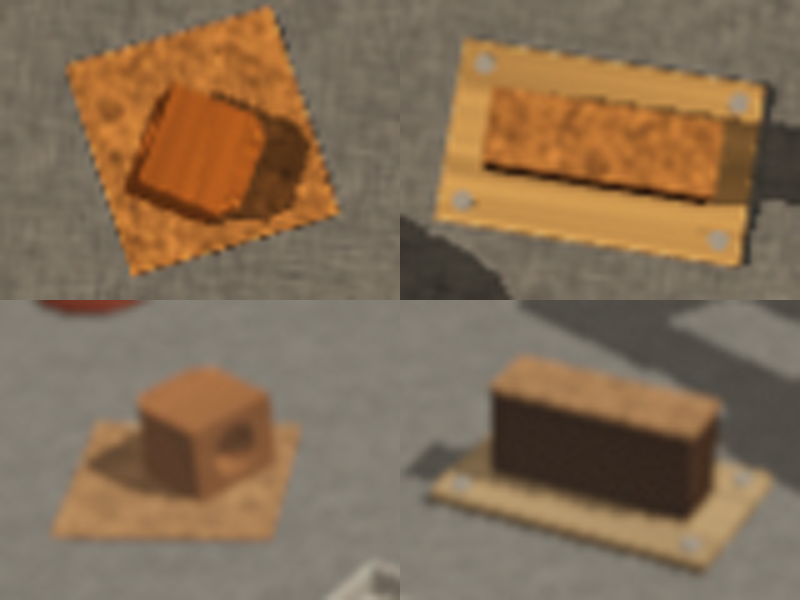

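```bash
cat > fit.py <<'E'
from h import *
from scipy.optimize import least_squares
np.set_printoptions(precision=4,suppress=True)
S,T=cap('scene'),cap('top')
def W(p,m): # p x,y,z,yaw
    c,s=np.cos(p[3]),np.sin(p[3]); return np.array([p[0]+c*m[0]-s*m[1],p[1]+s*m[0]+c*m[1],p[2]+m[2]])
def fit(obs,p0):
    f=lambda p:np.concatenate([proj(c,W(p,m))-px for c,m,px in obs])
    r=least_squares(f,p0,loss='soft_l1'); print(r.x,'res',np.round(f(r.x).reshape(-1,2),1).tolist()); return r.x
sc=lambda o,a,b:np.array([o[0]+a/5-.4,o[1]+b/5-.4])
# block frame: X=hole dir, Y=left, Z up; origin centre
o=(203,204);t=(380,237)
h=.021
f=[]
obs=[(S,(.025,-.026,h),sc(o,195,130)),(S,(.025,.026,h),sc(o,270,90)),(S,(.025,-.026,-h),sc(o,205,200)),(S,(.025,.026,-h),sc(o,272,172)),
 (T,(.025,-.026,h),sc(t,178,86)),(T,(.025,.026,-h),sc(t,128,190)),(T,(.025,.026,h),sc(t,140,165)),
 (S,(-.025,-.018,h),sc(o,140,100)),]
b=fit(obs,[.5,-.21,.024,1.15])
o=(296,202);t=(285,263)
obs=[(S,(.018,.055,.06),sc(o,695,140)-[80,0]),(S,(.018,-.055,.06),sc(o,490,83)-[80,0]),(S,(-.018,-.055,.06),sc(o,532,56)-[80,0]),(S,(-.018,.055,.06),sc(o,720,102)-[80,0])]
obs+=[(T,(.018,.055,.06),sc(t,490,88)-[80,0]),(T,(.018,-.055,.06),sc(t,725,122)-[80,0]),(T,(-.018,-.055,.06),sc(t,718,198)-[80,0]),(T,(-.018,.055,.06),sc(t,484,166)-[80,0])]
obs+=[(T,(.045,.075,.008),sc(t,465,40)-[80,0]),(T,(.045,-.075,.008),sc(t,765,86)-[80,0]),(T,(-.045,-.075,.008),sc(t,742,265)-[80,0]),(T,(-.045,.075,.008),sc(t,437,220)-[80,0])]
r=fit(obs,[.42,.02,0,-.15])
print('tray',np.mean([onplane(T,q,.02) for q in [(320,184),(376,188),(370,238),(314,230)]],0))
t=cv2.imread('pics/t0.png');s=cv2.imread('pics/s0.png')
B=[(.025,.026),(.025,-.026),(-.017,-.026),(-.025,-.018),(-.025,.018),(-.017,.026)]
out=[]
for im,c,l in[(t,T,[(420,267),(325,293)]),(s,S,[(243,234),(336,232)])]:
    im=cv2.resize(im,None,fx=5,fy=5,interpolation=cv2.INTER_CUBIC)
    for p,pts in[(b,[[(x,y,k*h) for x,y in B] for k in(1,-1)]),(r,[[(x,y,.06) for x,y in[(.018,.055),(.018,-.055),(-.018,-.055),(-.018,.055)]],[(x,y,.008) for x,y in[(.045,.075),(.045,-.075),(-.045,-.075),(-.045,.075)]]])]:
        for q in pts: cv2.polylines(im,[np.int32([5*proj(c,W(p,m))+2 for m in q])],True,(0,255,0),1)
    out.append(np.hstack([im[5*y-150:5*y+150,5*x-200:5*x+200] for x,y in l]))
cv2.imwrite('pics/c1.png',np.vstack(out))
E
python3 fit.py
```

```text
[ 0.506  -0.2045  0.0247  1.2954] res [[-0.8, 0.4], [-0.7, 0.2], [-1.3, 0.9], [0.1, -2.0], [-1.6, -0.6], [-1.6, 0.8], [-0.9, 3.6], [-1.1, -1.1]]
[ 0.4256  0.0176 -0.001  -0.0536] res [[-1.4, -0.9], [-1.2, 0.7], [-3.3, -0.1], [-0.8, 0.0], [0.3, 0.1], [-0.3, 0.1], [-1.0, 0.1], [-0.8, -0.4], [-0.5, 0.1], [-0.2, -0.2], [-0.5, 0.5], [-0.6, 0.5]]
tray [ 0.6372 -0.0146  0.02  ]
```

View pics/c1.png

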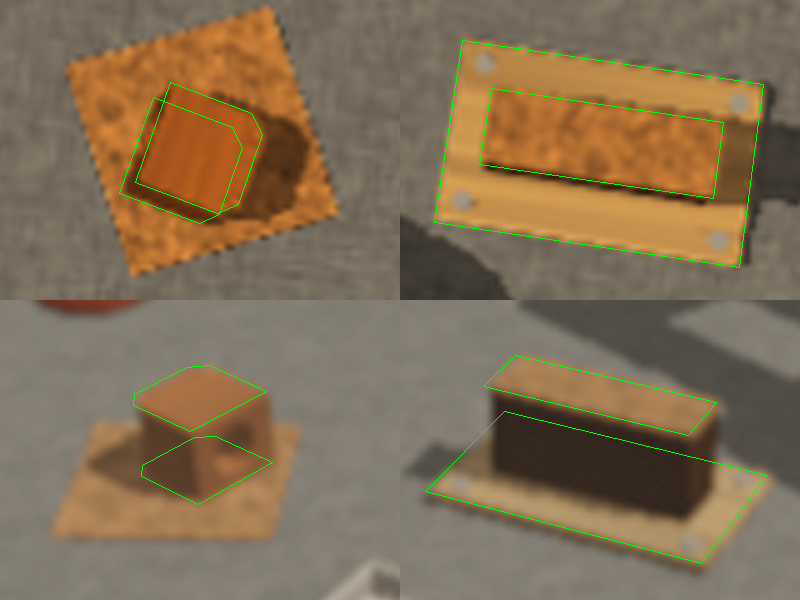

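```bash
cat > ef.py <<'E'
from h import *
from fit import W,B,S,T,h
from scipy.optimize import differential_evolution
from scipy.ndimage import map_coordinates
s=cv2.imread('pics/s0.png').astype(float);t=cv2.imread('pics/t0.png').astype(float)
def grad(i):
    i=cv2.GaussianBlur(i,(0,0),.7); return sum(np.hypot(cv2.Sobel(i[...,k],-1,1,0),cv2.Sobel(i[...,k],-1,0,1)) for k in range(3))
G={id(S):grad(s),id(T):grad(t)}
top=[(x,y,h) for x,y in B]+[(B[0][0],B[0][1],h)]
hole=[(.025,-.026,h),(.025,-.026,-h),(.025,.026,-h),(.025,.026,h)]
def pl(c):
    L=[top,hole]
    L.append([(.025,-.026,-h),(-.017,-.026,-h)] if c is S else [(.025,.026,-h),(-.017,.026,-h)])
    return L
def cost(p):
    q=[p[0],p[1],.024,p[2]];tot=0
    for c in(S,T):
        P=[]
        for L in pl(c):
            for a,b in zip(L[:-1],L[1:]):
                for u in np.linspace(0,1,9): P.append(proj(c,W(q,np.array(a)*(1-u)+np.array(b)*u))+(p[3:5] if c is S else 0))
        P=np.array(P); v=map_coordinates(G[id(c)],[P[:,1],P[:,0]],order=1); tot+=np.sqrt(v).mean()/np.sqrt(G[id(c)][200:300,200:450]).mean()
    return -tot
r=differential_evolution(cost,[(.49,.525),(-.225,-.19),(.8,1.6),(-1,1),(-1,1)],seed=1,popsize=12,maxiter=60)
print(r.x,r.fun)
o=[]
for im,c,(x,y) in[(t,T,(420,267)),(s,S,(243,234))]:
    im=cv2.resize(im.astype('uint8'),None,fx=8,fy=8,interpolation=cv2.INTER_CUBIC); raw=im.copy()
    for L in pl(c): cv2.polylines(im,[np.int32([8*proj(c,W([*r.x[:2],.024,r.x[2]],m))+3.5 for m in L])],False,(0,255,0),1)
    o.append(np.hstack([k[8*y-150:8*y+150,8*x-200:8*x+200] for k in(raw,im)]))
cv2.imwrite('pics/c2.png',np.vstack(o))
E
python3 ef.py | tail -2
```

```text
tray [ 0.6372 -0.0146  0.02  ]
[ 0.5063 -0.2054  1.2605  0.883   0.1091] -4.1279159277577495
```

View pics/c2.png

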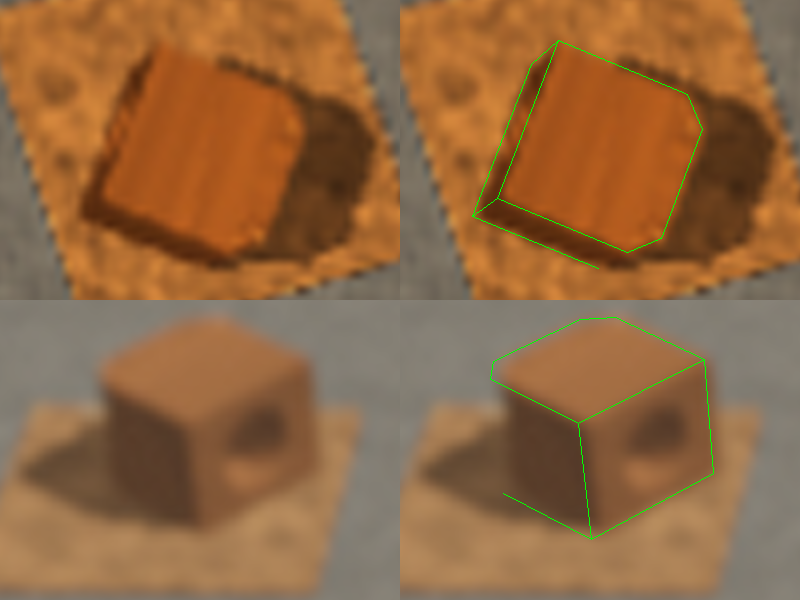

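```bash
cat > go.py <<'E'
import sys,json
from h import *
from scipy.spatial.transform import Rotation as Ro
def pose():
    s=bot.get_state(); R=Ro.from_rotvec(s['orientation']).as_matrix(); return np.array(s['tcp_pos']),R,np.arctan2(R[1,1],R[0,1]),s
def go(P,yaw,n,q=None):
    p,R,y,s=pose()
    if q is not None: p,y=q
    D=np.array(P)-p; dy=(yaw-y+np.pi)%(2*np.pi)-np.pi; rows=[]
    for i in range(n):
        a=y+dy*i/n; ty=np.array([np.cos(a),np.sin(a),0]); tx=np.array([-ty[1],ty[0],0])
        d=D/n*1000; rows.append([round(float(d@tx),1),round(float(d@ty),1),round(float(-d[2]),1),round(float(-dy/n),3)])
    print(json.dumps(rows),'left',D,dy)
E
python3 - <<'E'
from go import *
go([.505,-.2093,.11],-.310,24)
E
```

```text
[[-22.7, -27.3, 5.4, 0.064], [-24.5, -25.8, 5.4, 0.064], [-26.1, -24.2, 5.4, 0.064], [-27.6, -22.4, 5.4, 0.064], [-28.9, -20.6, 5.4, 0.064], [-30.2, -18.7, 5.4, 0.064], [-31.4, -16.7, 5.4, 0.064], [-32.4, -14.7, 5.4, 0.064], [-33.2, -12.6, 5.4, 0.064], [-34.0, -10.4, 5.4, 0.064], [-34.6, -8.2, 5.4, 0.064], [-35.0, -6.0, 5.4, 0.064], [-35.4, -3.7, 5.4, 0.064], [-35.5, -1.4, 5.4, 0.064], [-35.5, 0.9, 5.4, 0.064], [-35.4, 3.1, 5.4, 0.064], [-35.1, 5.4, 5.4, 0.064], [-34.7, 7.7, 5.4, 0.064], [-34.1, 9.9, 5.4, 0.064], [-33.4, 12.0, 5.4, 0.064], [-32.6, 14.2, 5.4, 0.064], [-31.6, 16.2, 5.4, 0.064], [-30.5, 18.2, 5.4, 0.064], [-29.3, 20.2, 5.4, 0.064]] left [ 0.29847109 -0.79917059 -0.12953092] -1.5440125252478434
```

```bash
python3 -m handwheel '[[-23,-27,0,0.064],[-24.5,-26,0,0.064],[-26,-24,0,0.064],[-27.5,-22.5,0,0.064],[-29,-20.5,0,0.064],[-30,-18.5,0,0.064],[-31.5,-16.5,0,0.064],[-32.5,-14.5,0,0.064]]' -1
python3 -m handwheel '[[-33,-12.5,0,0.064],[-34,-10.5,0,0.064],[-34.5,-8,0,0.064],[-35,-6,0,0.064],[-35.5,-3.5,0,0.064],[-35.5,-1.5,0,0.064],[-35.5,1,0,0.064],[-35.5,3,0,0.064]]'
python3 - <<'E'
from go import *
go([.505,-.2093,.1],-.310,7)
E
```

```text
clock: 1.8
tcp_pos: [0.3075, 0.3231, 0.2398]
orientation: [1.297, 2.861, 0.001]
ft_force: [1.3, -0.6, 0.5]
finger_gap: 0.0871
grasp_force: 0.0
clock: 2.6
tcp_pos: [0.4083, 0.0571, 0.2399]
orientation: [1.979, 2.439, 0.001]
ft_force: [0.7, 0.8, 0.7]
finger_gap: 0.0872
grasp_force: 0.0
[[-40.1, 5.7, 20.0, 0.074], [-39.6, 8.6, 20.0, 0.074], [-38.8, 11.5, 20.0, 0.074], [-37.9, 14.4, 20.0, 0.074], [-36.7, 17.1, 20.0, 0.074], [-35.3, 19.8, 20.0, 0.074], [-33.8, 22.3, 20.0, 0.074]] left [ 0.09673527 -0.26643712 -0.13990043] -0.5172483229923439
```

```bash
python3 -m handwheel '[[-40,5.5,20,0.074],[-39.5,8.5,20,0.074],[-39,11.5,20,0.074],[-38,14.5,20,0.074],[-36.5,17,20,0.074],[-35.5,20,20,0.074],[-34,22.5,20,0.074],[0,0,0,0]]'
python3 - <<'E'
from go import *
go([.505,-.2093,.0235],-.310,4)
E
```

```text
clock: 3.4
tcp_pos: [0.5043, -0.2114, 0.0958]
orientation: [-2.538, -1.845, 0.004]
ft_force: [0.1, 0.4, -0.7]
finger_gap: 0.087
grasp_force: 0.0
[[0.6, 0.0, 18.1, -0.001], [0.6, 0.0, 18.1, -0.001], [0.6, 0.0, 18.1, -0.001], [0.6, 0.0, 18.1, -0.001]] left [ 0.00071327  0.00209558 -0.07232134] 0.003572640118553405
```

```bash
python3 -m handwheel '[[0.5,0,18,0],[0.5,0,18,0],[0.5,0,18,0],[0.5,0,17,0],[0,0,0,0],[0,0,0,0],[0,0,0,0],[0,0,0,0]]'
python3 -m handwheel '[[0,0,0,0],[0,0,0,0],[0,0,0,0],[0,0,0,0],[0,0,0,0],[0,0,0,0],[0,0,0,0],[0,0,0,0]]' 1 12
python3 - <<'E'
from go import *
print(pose()[:3])
E
```

```text
clock: 4.2
tcp_pos: [0.5067, -0.2066, 0.0299]
orientation: [2.534, 1.853, 0.001]
ft_force: [-0.0, 0.7, -0.6]
finger_gap: 0.087
grasp_force: 0.0
clock: 5.0
tcp_pos: [0.5058, -0.2062, 0.0285]
orientation: [-2.536, -1.854, 0.0]
ft_force: [-0.4, 0.3, 1.3]
finger_gap: 0.0519
grasp_force: 12.0
(array([ 0.50575972, -0.2061741 ,  0.0285042 ]), array([[ 3.03133228e-01,  9.52948180e-01, -1.11001990e-04],
       [ 9.52948187e-01, -3.03133224e-01,  4.50570038e-05],
       [ 9.28859874e-06, -1.19437420e-04, -9.99999993e-01]]), np.float64(-0.3079788719394137))
```

```bash
python3 -m handwheel '[[0,0,-10,0],[0,0,-20,0],[0,0,-30,0],[0,0,-22,0],[0,0,-5,0],[0,0,0,0],[0,0,0,0],[0,0,0,0]]'
python3 - <<'E'
from go import *
go([.4217,-.0563,.112],-.0536,7)
E
```

```text
clock: 5.8
tcp_pos: [0.5047, -0.2056, 0.1139]
orientation: [-2.534, -1.853, 0.002]
ft_force: [-1.2, -0.1, -1.5]
finger_gap: 0.0519
grasp_force: 12.0
[[16.7, -17.8, 0.3, -0.036], [17.4, -17.2, 0.3, -0.036], [18.0, -16.5, 0.3, -0.036], [18.6, -15.8, 0.3, -0.036], [19.1, -15.2, 0.3, -0.036], [19.7, -14.5, 0.3, -0.036], [20.2, -13.7, 0.3, -0.036]] left [-0.08303424  0.14932342 -0.00190702] 0.25443976382978484
```

```bash
python3 -m handwheel '[[16.5,-18,0,-0.036],[17.5,-17,0,-0.036],[18,-16.5,0,-0.036],[18.5,-16,0,-0.036],[19,-15,0,-0.036],[19.5,-14.5,0,-0.036],[20,-13.5,0,-0.036],[0,0,0,0]]'
python3 - <<'E'
from go import *
go([.4217,-.0563,.0855],-.0536,2)
t,s=cap('top'),cap('scene')
def z(c,P):
    x,y=np.int32(proj(c,np.array(P))); return cv2.resize(c['color'][y-30:y+30,x-40:x+40,::-1],(400,300),interpolation=cv2.INTER_CUBIC)
cv2.imwrite('pics/c3.png',np.hstack([z(t,[.42,-.05,.1]),z(s,[.42,-.05,.09])]))
E
```

```text
clock: 6.6
tcp_pos: [0.4205, -0.0551, 0.1139]
orientation: [-2.277, -2.159, 0.002]
ft_force: [0.3, 0.1, -1.1]
finger_gap: 0.0521
grasp_force: 12.0
[[-0.6, 0.6, 14.2, 0.0], [-0.6, 0.6, 14.2, 0.0]] left [ 0.00117396 -0.00120198 -0.02837407] -0.0002406568451833735
```

View pics/c3.png

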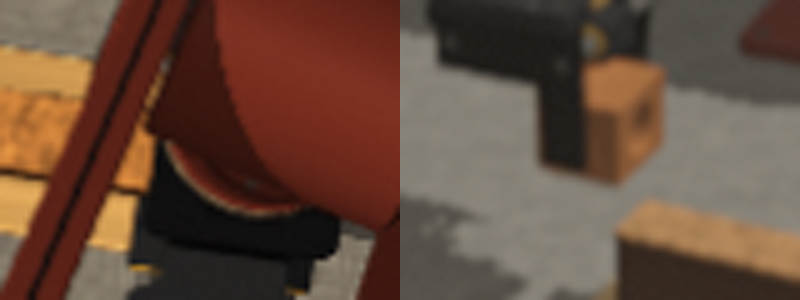

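```bash
python3 -m handwheel '[[-1,1,12,0],[0,0,11,0],[0,0,5,0],[-3.2,0,3,0],[-3.2,0,3,0],[-2.4,0,3.7,0],[-2.4,0,3.7,0],[0,0,0,0]]'
python3 - <<'E'
from go import *
go([.4217,-.0563,.0855],-.0536,1)
s=cap('scene')
def z(c,P):
    x,y=np.int32(proj(c,np.array(P))); return cv2.resize(c['color'][y-30:y+30,x-40:x+40,::-1],(400,300),interpolation=cv2.INTER_CUBIC)
cv2.imwrite('pics/c4.png',z(s,[.42,-.05,.07]))
E
```

```text
clock: 7.5
tcp_pos: [0.4227, -0.0699, 0.0735]
orientation: [-2.283, -2.157, 0.001]
ft_force: [0.2, 0.4, -0.7]
finger_gap: 0.052
grasp_force: 12.0
[[13.6, -1.8, -12.0, -0.003]] left [-0.00101371  0.01363319  0.0120338 ] 0.0028391833661758348
```

View pics/c4.png

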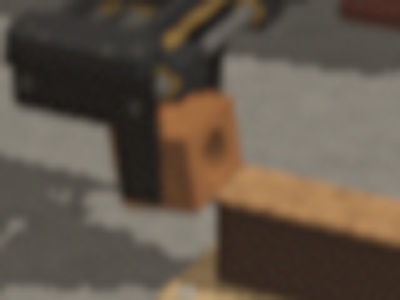

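```bash
python3 -m handwheel '[[3,0,0,0],[-1.9,0,4.6,0],[-1.3,0,4.8,0],[-0.5,0,4.3,0],[0,0,4.4,0],[0.6,0,4.3,0],[1.2,0,4.2,0],[0,0,0,0]]'
python3 - <<'E'
from go import *
go([.4227-.0275*.0536,-.0373-.0275,.039],-.0536,1)
s=cap('scene')
def z(c,P):
    x,y=np.int32(proj(c,np.array(P))); return cv2.resize(c['color'][y-30:y+30,x-40:x+40,::-1],(400,300),interpolation=cv2.INTER_CUBIC)
cv2.imwrite('pics/c5.png',z(s,[.42,-.05,.05]))
E
```

```text
clock: 8.35
tcp_pos: [0.4227, -0.0682, 0.0467]
orientation: [-2.282, -2.158, 0.001]
ft_force: [-0.9, 0.2, -1.5]
finger_gap: 0.0518
grasp_force: 12.0
[[3.3, -1.7, 7.7, -0.002]] left [-0.00146739  0.00338149 -0.00774574] 0.002286339472771015
```

View pics/c5.png

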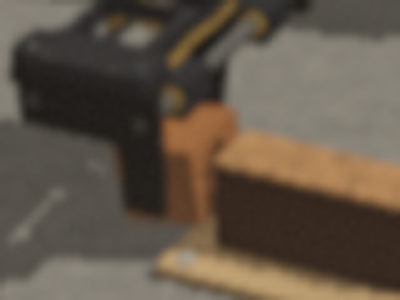

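```bash
python3 -m handwheel '[[1.6,0,4,0],[2,0,3.8,0],[1,0,0,0],[1,0,0,0],[1,0,0,0],[1,0,0,0],[0,0,0,0],[0,0,0,0]]'
python3 - <<'E'
from go import *
go([.4227-.0275*.0536,-.0373-.0275,.039],-.0536,1)
s=cap('scene')
def z(c,P):
    x,y=np.int32(proj(c,np.array(P))); return cv2.resize(c['color'][y-30:y+30,x-40:x+40,::-1],(600,450),interpolation=cv2.INTER_CUBIC)
cv2.imwrite('pics/c6.png',z(s,[.42,-.05,.05]))
E
```

```text
clock: 9.2
tcp_pos: [0.4244, -0.0639, 0.0407]
orientation: [2.277, 2.157, -0.005]
ft_force: [-4.8, -13.3, 4.8]
finger_gap: 0.0521
grasp_force: 12.0
[[-1.0, -3.1, 1.7, -0.001]] left [-0.00315443 -0.00085683 -0.00169321] 0.0008157677583384704
```

View pics/c6.png

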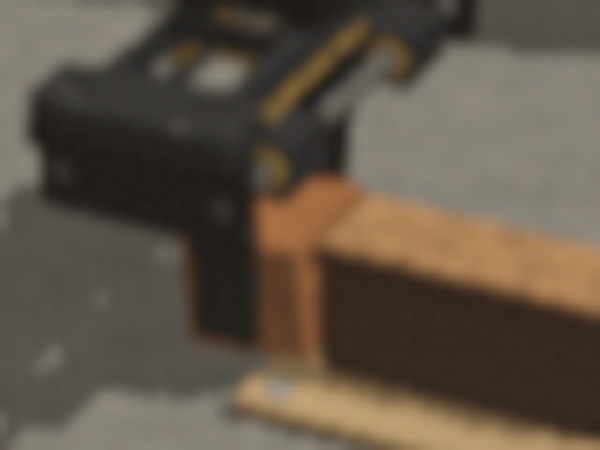

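```bash
python3 -m handwheel '[[-3,0,0,0],[-4,0,-5,0],[0,0,-20,0],[0,0,-25,0],[0,0,-17,0],[0,0,0,0],[0,0,0,0],[0,0,0,0]]'
python3 - <<'E'
from go import *
go([.4252,.0110,.105],-.0536,4)
E
```

```text
clock: 10.05
tcp_pos: [0.4224, -0.0675, 0.1055]
orientation: [-2.281, -2.157, 0.001]
ft_force: [0.2, 0.6, -0.6]
finger_gap: 0.0521
grasp_force: 12.0
[[19.6, -0.4, 0.1, -0.001], [19.6, -0.4, 0.1, -0.001], [19.6, -0.4, 0.1, -0.001], [19.6, -0.4, 0.1, -0.001]] left [ 0.00279285  0.07850811 -0.00049708] 0.0023429429164818494
```

```bash
python3 -m handwheel '[[15,0,0,0],[20,-0.5,0,0],[22,-0.5,0,0],[21.5,-0.5,0,0],[0,0,6,0],[0,0,6,0],[0,0,4,0],[0,0,0,0]]'
python3 -m handwheel '[[0,0,1,0],[0,0,1,0],[0,0,1,0],[0,0,1,0],[0,0,1,0],[0,0,1,0],[0,0,0,0],[0,0,0,0]]'
```

```text
clock: 10.85
tcp_pos: [0.4253, 0.01, 0.0895]
orientation: [-2.282, -2.156, 0.003]
ft_force: [-0.7, -0.3, -0.8]
finger_gap: 0.0517
grasp_force: 12.0
clock: 11.65
tcp_pos: [0.4266, 0.0112, 0.0855]
orientation: [-2.283, -2.158, -0.002]
ft_force: [-2.3, 2.8, 6.2]
finger_gap: 0.0519
grasp_force: 12.0
```

```bash
python3 -m handwheel '[[0,0,1,0],[0,0,0,0],[0,0,0,0],[0,0,0,0],[0,0,0,0],[0,0,0,0],[0,0,0,0],[0,0,0,0]]'
python3 -m handwheel '[[0,0,0,0],[0,0,0,0],[0,0,0,0],[0,0,0,0],[0,0,0,0],[0,0,0,0],[0,0,0,0],[0,0,0,0]]' -1
python3 - <<'E'
from go import *
s=cap('scene','s7.png')
print(bot.tip_of('scene','neck_block_a')[:3]); print(bot.find_in('scene','neck_block_a')[:3])
print([proj(s,np.array([.4266,.0112+d,z])) for d,z in((0,.085),(.0065,.085),(-.0145,.11),(.0275,.11))])
x,y=np.int32(proj(s,np.array([.4266,.0112,.09])))
cv2.imwrite('pics/c7.png',cv2.resize(s['color'][y-30:y+30,x-40:x+40,::-1],(800,600),interpolation=cv2.INTER_CUBIC)); print(x-40,y-30)
E
```

```text
clock: 12.45
tcp_pos: [0.4267, 0.0112, 0.0846]
orientation: [-2.283, -2.158, -0.002]
ft_force: [-2.2, 3.9, 5.5]
finger_gap: 0.0522
grasp_force: 12.0
clock: 13.25
tcp_pos: [0.4262, 0.0105, 0.0837]
orientation: [-2.283, -2.158, 0.0]
ft_force: [0.1, -1.7, -0.2]
finger_gap: 0.0864
grasp_force: 0.0
[{'location': [334.6, 210.3], 'p': 0.93}, {'location': [415.9, 272.0], 'p': 0.63}]
[{'box': [339.4, 214.2, 16.1, 27.7], 'p': 0.84}, {'box': [417.6, 277.8, 32.1, 34.0], 'p': 0.76}]
[array([333.0649057 , 210.90176687]), array([335.53676217, 211.39009462]), array([327.66547393, 200.74603327]), array([343.85306973, 203.83276623])]
293 179
```

View pics/c7.png

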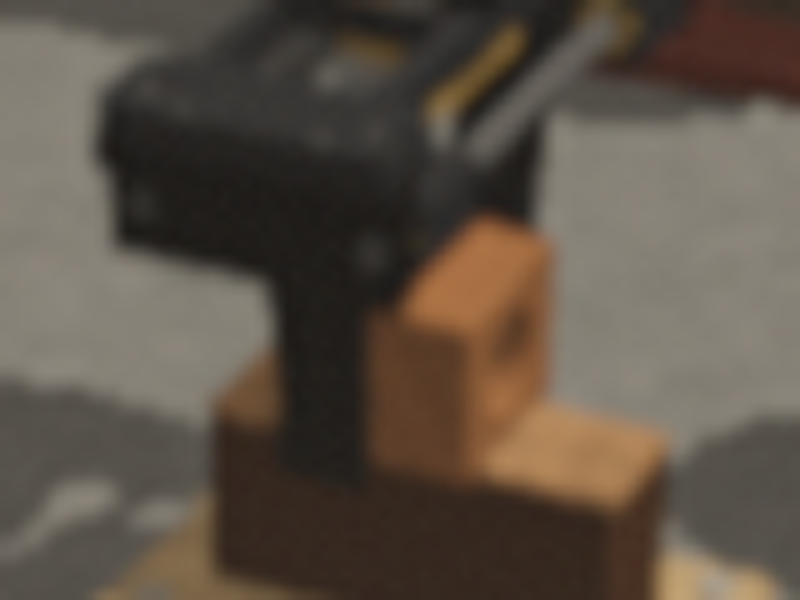

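```bash
python3 -m handwheel '[[5,0,1.5,0],[5,0,1.5,0],[4.5,0,1.5,0],[0,0,0,0],[0,0,0,0],[0,0,0,0],[0,0,0,0],[0,0,0,0]]'
python3 -m handwheel '[[0,0,0,0],[0,0,0,0],[0,0,0,0],[0,0,0,0],[0,0,0,0],[0,0,0,0],[0,0,0,0],[0,0,0,0]]' 1 5
python3 -m handwheel '[[0,0,-5,0],[0,0,-6,0],[0,0,-8,0],[0,0,-8,0],[0,0,-8,0],[0,0,-8,0],[0,0,-7,0],[0,0,0,0]]'
python3 - <<'E'
from go import *
p=pose(); print(p[0])
s=cap('scene','s8.png')
print(bot.tip_of('scene','neck_block_a')[:3]); print(bot.find_in('scene','neck_block_a')[:3])
P=p[0]+[0,0,.002]
print([proj(s,P+np.array(q)) for q in((0,0,0),(0,-.013,0),(0,0,-.013))])
E
```

```text
clock: 14.2
tcp_pos: [0.4271, 0.0249, 0.0793]
orientation: [2.283, 2.158, 0.0]
ft_force: [0.3, 0.2, 0.4]
finger_gap: 0.0874
grasp_force: 0.0
clock: 15.0
tcp_pos: [0.427, 0.025, 0.0792]
orientation: [-2.283, -2.158, -0.0]
ft_force: [-0.5, -0.3, -0.2]
finger_gap: 0.052
grasp_force: 5.0
clock: 15.8
tcp_pos: [0.428, 0.0249, 0.1306]
orientation: [2.281, 2.157, 0.002]
ft_force: [0.3, 0.2, -0.6]
finger_gap: 0.052
grasp_force: 5.0
[0.42796577 0.02492333 0.13062353]
[{'location': [413.9, 273.3], 'p': 0.96}, {'location': [334.3, 190.7], 'p': 0.86}, {'location': [358.1, 347.5], 'p': 0.53}]
[{'box': [416.1, 276.1, 26.9, 33.8], 'p': 0.85}, {'box': [334.0, 194.9, 24.3, 25.1], 'p': 0.54}]
[array([338.48562704, 194.60768739]), array([333.4159978 , 193.67231946]), array([338.37743252, 199.48043762])]
```

```bash
cat > tilt.py <<'E'
from go import *
from scipy.ndimage import map_coordinates
# block polygons in (x,y,z) block frame; tool axes: block x -> -tool y (sym), hole z & y in tool x / vertical plane
def verts():
    V=[]
    for x,z in[(26,25),(-26,25),(-26,-17),(-18,-25),(18,-25),(26,-17)]:
        for y in(21,-21): V.append((x,y,z))
    return np.array(V)/1000.
V=verts(); n=6
F=[[2*i for i in range(n)],[2*i+1 for i in range(n)][::-1]]+[[2*i,2*i+1,(2*i+3)%12,(2*i+2)%12] for i in range(n)]
def world(th,piv,P,R,dx=0,dz=0):
    # piv=(y,z) of pad axis in block; th=0 hole along tool x, th=90 hole up
    u=R[:,0];w=-R[:,2];l=R[:,1]
    zd=np.cos(th)*u+np.sin(th)*w; yd=-np.sin(th)*u+np.cos(th)*w
    return P+dx*u+dz*w+np.outer(V[:,0],l)+np.outer(V[:,1]-piv[0],yd)+np.outer(V[:,2]-piv[1],zd)
def grad(i):
    i=cv2.GaussianBlur(i.astype(float),(0,0),.7); return np.sqrt(sum(np.hypot(cv2.Sobel(i[...,k],-1,1,0),cv2.Sobel(i[...,k],-1,0,1)) for k in range(3)))
def score(c,G,X,off=(.9,0)):
    cam=-np.array(c['R']).T@c['t']; ctr=X.mean(0); E=set()
    for f in F:
        a=np.cross(X[f[1]]-X[f[0]],X[f[2]]-X[f[1]]); m=X[f].mean(0)
        if a@(m-ctr)<0:a=-a
        if a@(cam-m)>0: E|={tuple(sorted((f[i],f[(i+1)%len(f)]))) for i in range(len(f))}
    P=np.array([proj(c,X[a]*(1-u)+X[b]*u)+off for a,b in E for u in np.linspace(.05,.95,12)])
    return map_coordinates(G,[P[:,1],P[:,0]],order=1).mean()
E
python3 - <<'E'
from tilt import *
p,R,y,_=pose(); P=p-.002*R[:,2]
s=cap('scene'); G=grad(s['color'])
L=[]
for th in range(-30,121,5):
    L.append(max((score(s,G,world(np.radians(th),(0,.013),P,R,dx,dz)),dx,dz) for dx in np.arange(-.006,.007,.002) for dz in np.arange(-.006,.007,.002))+(th,))
for l in sorted(L,reverse=True)[:8]: print(np.round(l,3))
# mean colours
o=proj(s,P)
g=s['color'][int(o[1])-16:int(o[1])+22:2,int(o[0])-24:int(o[0])+16:2].astype(int)
for r in g: print(' '.join('%3d'%(v[0]) for v in r))
E
```

```text
[ 1.6112e+01 -2.0000e-03  0.0000e+00  5.0000e+00]
[1.595e+01 0.000e+00 2.000e-03 1.000e+01]
[ 1.554e+01 -2.000e-03 -2.000e-03  0.000e+00]
[1.5346e+01 0.0000e+00 4.0000e-03 1.5000e+01]
[ 1.4835e+01 -2.0000e-03 -4.0000e-03 -5.0000e+00]
[1.4776e+01 0.0000e+00 6.0000e-03 2.0000e+01]
[ 1.4318e+01 -4.0000e-03  6.0000e-03  6.5000e+01]
[1.4315e+01 0.0000e+00 6.0000e-03 5.5000e+01]
 32  31  31  32  32  33  33  33  34  36  36  37  41  45  80  57  44  45  48  73
 35  28  33  30  30  31  31  31  31  31  31  33  34  49  95  82  44  42  51  76
 36  32  32  32  31  31  30  32  30  32  30  31  30  46  86  84  56  69  50  69
 31  31  30  32  33  32  33  33  31  30  32  38  30  52  85  70 119 125  56  64
 67  53  39  34  31  31  32  31  30  32  37  49  35  88 148 142 141 119  71  80
128 119 109  97  69  43  40  34  31  33  33  35  33  94 160 148 131 118 100  93
135 134 133 133 114  83  79  68  32  31  31  31  31  98 144 116 112 118 121 129
135 136 137 138 118  88  92  82  34  30  33  32  45 112 130  96 108 118 121 133
135 135 135 136 114  87  93  82  36  33  32  32  53 114 124 100 121 120 122 133
133 133 135 136 111  86  92  85  39  33  30  31  53 113 132 130 136 127 126 136
135 136 135 134 109  87  91  87  40  33  32  31  54 115 146 154 143 135 134 135
135 137 137 134 108  88  92  85  42  33  34  33  53 118 148 157 138 135 133 134
135 136 137 133 116  91  93  83  42  31  34  31  55 119 135 138 134 136 136 135
134 133 134 134 132 116 108  94  43  30  32  31  59 121 136 137 135 137 136 136
132 132 133 136 135 135 134 127  89  71  57  40  67 125 136 134 133 135 135 134
134 134 134 135 136 136 138 137 133 134 123 113 117 133 136 133 134 134 131 133
134 134 134 133 132 133 137 135 136 136 133 132 132 135 134 132 134 135 132 131
134 134 130 122 124 127 133 132 134 133 133 131 131 132 131 131 134 133 134 134
133 130 118 115 114 114 119 121 126 144 145 141 138 135 135 135 138 137 135 136
```

```bash
python3 -m handwheel '[[0,0,10,0],[0,0,12,0],[0,0,12,0],[0,0,8,0],[0,0,4,0],[0,0,3,0],[0,0,1,0],[0,0,0,0]]'
python3 -m handwheel '[[0,0,0.5,0],[0,0,0.5,0],[0,0,0,0],[0,0,0,0],[0,0,0,0],[0,0,0,0],[0,0,0,0],[0,0,0,0]]'
```

```text
clock: 16.8
tcp_pos: [0.4273, 0.025, 0.0795]
orientation: [2.282, 2.158, 0.001]
ft_force: [0.9, -0.7, -0.7]
finger_gap: 0.0517
grasp_force: 5.0
clock: 17.6
tcp_pos: [0.4276, 0.0249, 0.0791]
orientation: [2.282, 2.158, 0.001]
ft_force: [-1.0, 0.6, 5.3]
finger_gap: 0.0516
grasp_force: 5.0
```

```bash
python3 -m handwheel '[[0,0,0,0],[0,0,0,0],[0,0,0,0],[0,0,0,0],[-5,0,0,0],[-7,0,0,0],[-5.5,0,0,0],[-3,0,0,0]]' -1
python3 -m handwheel '[[0,0,0,0],[0,0,0,0],[0,0,0,0],[0,0,0,0],[0,0,0,0],[0,0,0,0],[0,0,0,0],[0,0,0,0]]' 1 8
python3 -m handwheel '[[0,0,-3,0],[0,0,-4,0],[-15,0,0,0],[-20,0,0,0],[-17,0,0,0],[0,0,0,0],[0,0,0,0],[0,0,0,0]]'
```

```text
clock: 18.4
tcp_pos: [0.4259, 0.0038, 0.0782]
orientation: [2.283, 2.157, -0.0]
ft_force: [-0.6, -0.2, -0.5]
finger_gap: 0.0868
grasp_force: 0.0
clock: 19.2
tcp_pos: [0.4259, 0.0046, 0.0782]
orientation: [-2.283, -2.158, -0.0]
ft_force: [0.4, 0.9, 0.8]
finger_gap: 0.0522
grasp_force: 8.0
clock: 20.0
tcp_pos: [0.4229, -0.0469, 0.0853]
orientation: [-2.282, -2.158, -0.0]
ft_force: [-0.5, 0.5, -1.1]
finger_gap: 0.0518
grasp_force: 8.0
```

```bash
python3 - <<'E'
from go import *
c=np.array([.4227,-.0373]); go([c[0]-.018*.0536,c[1]-.018,.079],-.0536,1)
E
```

```text
[[-8.5, -0.7, 6.3, -0.002]] left [-0.00119838 -0.00841074 -0.00628418] 0.002327358706261329
```

```bash
python3 -m handwheel '[[-8.5,0,0,0],[0,0,5,0],[0,0,3,0],[-1.7,0,1.7,0],[-1.7,0,1.7,0],[-1.3,0,2,0],[-1.4,0,2,0],[0,0,0,0]]'
cat > chk.py <<'E'
from tilt import *
import sys
p,R,y,_=pose(); P=p-.002*R[:,2]; pv=float(sys.argv[1])/1000
s=cap('scene'); G=grad(s['color']); L=[]
for th in range(-30,121,5):
    L.append(max((score(s,G,world(np.radians(th),(0,pv),P,R,dx,dz)),dx,dz) for dx in np.arange(-.006,.007,.002) for dz in np.arange(-.006,.007,.002))+(th,))
for l in sorted(L,reverse=True)[:5]: print([round(float(v),3) for v in l])
print('axis rel corner',[round(1000*float(v),1) for v in(p[1]+.0373,p[2]+.002-.06)])
E
python3 chk.py -7.5
```

```text
clock: 20.8
tcp_pos: [0.4223, -0.0622, 0.0697]
orientation: [2.283, 2.158, 0.0]
ft_force: [1.2, 0.6, 2.2]
finger_gap: 0.0517
grasp_force: 8.0
[17.509, -0.002, -0.002, 25.0]
[17.269, 0.0, -0.002, 30.0]
[17.166, -0.004, -0.002, 20.0]
[16.843, -0.004, -0.004, 10.0]
[16.818, -0.004, -0.002, 15.0]
axis rel corner [-24.9, 11.7]
```

```bash
python3 -m handwheel '[[-1,0,2.5,0],[-0.6,0,2.4,0],[-0.5,0,2.3,0],[-0.2,0,2.4,0],[0,0,2.4,0],[0.2,0,2.4,0],[0.3,0,2.4,0],[0,0,0,0]]'
python3 chk.py -7.5
```

```text
clock: 21.65
tcp_pos: [0.4222, -0.0647, 0.053]
orientation: [2.281, 2.158, -0.002]
ft_force: [-0.2, -4.7, 2.6]
finger_gap: 0.0518
grasp_force: 8.0
[16.138, 0.0, 0.006, 50.0]
[15.771, -0.004, -0.002, 20.0]
[15.765, -0.004, -0.002, 25.0]
[15.764, -0.004, -0.004, 15.0]
[15.74, 0.0, 0.006, 45.0]
axis rel corner [-27.4, -5.0]
```

```bash
python3 -m handwheel '[[0.6,0,2.3,0],[0.7,0,2.3,0],[1,0,2.2,0],[1.1,0,2.2,0],[1.3,0,2,0],[1.5,0,1.9,0],[1,0,0,0],[0,0,0,0]]'
python3 chk.py -7.5
```

```text
clock: 22.5
tcp_pos: [0.4226, -0.0581, 0.0401]
orientation: [2.28, 2.157, -0.003]
ft_force: [-0.7, -9.4, -1.0]
finger_gap: 0.0519
grasp_force: 8.0
[15.465, -0.004, 0.006, 55.0]
[15.383, -0.002, 0.006, 50.0]
[15.208, -0.006, 0.006, 60.0]
[14.912, 0.002, 0.006, 90.0]
[14.878, 0.002, 0.006, 95.0]
axis rel corner [-20.8, -17.9]
```

```bash
python3 -m handwheel '[[0,0,0,0],[0,0,0,0],[-2,0,0,0],[-4,0,0,0],[-4,0,-15,0],[0,0,-25,0],[0,0,-25,0],[0,0,-10,0]]' - 20
python3 chk.py -7.5
```

```text
clock: 23.35
tcp_pos: [0.4228, -0.0668, 0.1169]
orientation: [2.281, 2.157, 0.002]
ft_force: [0.8, -0.7, -0.9]
finger_gap: 0.0521
grasp_force: 20.0
[16.892, -0.004, 0.006, 50.0]
[16.799, -0.006, 0.0, 45.0]
[16.594, -0.004, 0.006, 55.0]
[16.238, -0.006, 0.006, 60.0]
[15.959, -0.006, 0.0, 40.0]
axis rel corner [-29.5, 58.9]
```

```bash
python3 - <<'E'
from tilt import *
p,R,y,_=pose(); P=p-.002*R[:,2]
s=cap('scene'); G=grad(s['color']); L=[]
for th in range(-10,131,5):
    L.append(max((score(s,G,world(np.radians(th),(0,-.0075),P,R,dx,dz)),dx,dz) for dx in np.arange(-.012,.013,.002) for dz in np.arange(-.01,.019,.002))+(th,))
for l in sorted(L,reverse=True)[:6]: print([round(float(v),3) for v in l])
for th in(50,90):
    X=world(np.radians(th),(0,-.0075),P,R); print(np.round([proj(s,q)+[.9,0] for q in X]).astype(int).tolist())
o=proj(s,P);r0,c0=int(o[1])-20,int(o[0])-16; print(r0,c0)
for r in s['color'][r0:r0+36:1,c0:c0+36:1].astype(int): print(''.join('#' if v[0]<60 else ('%x'%(min(v[0],239)//16) if v[0]-v[2]>35 else '.') for v in r))
E
```

```text
[17.044, -0.004, 0.008, 50.0]
[16.93, -0.006, 0.01, 60.0]
[16.897, -0.004, 0.01, 55.0]
[16.661, -0.006, 0.002, 45.0]
[16.343, -0.004, 0.01, 65.0]
[16.23, -0.01, 0.002, 35.0]
[[302, 182], [314, 195], [312, 174], [323, 187], [302, 184], [314, 196], [299, 187], [310, 199], [292, 193], [304, 205], [292, 192], [304, 205]]
[[292, 183], [308, 186], [302, 175], [318, 178], [303, 190], [318, 193], [301, 194], [316, 197], [294, 200], [310, 203], [293, 198], [308, 202]]
172 288
####...###..####.66..###............
################...######..##.......
#########################..##.......
################..#######565........
###############.55.#####.7987.......
###############5665.####58aa987.....
###############..665####58abba97....
###############...65.###58abbba96...
###############...54###.58abbba96...
###############.....#.5579bbba98....
################.4.467889abba986....
################.56799aaaaba976.....
###############.5579aabbbaa876......
###############.5578aabba9865.......
.##############.55678aaa9865........
...############.55567899865.........
....4##########.55556677654.........
...554#########.5555556654..........
....55#########.5555555554#.........
.....5.########.555555554##.........
.......########.55555555.##.........
.......########.5555555.###.........
........########555555..##..........
........########55556...............
........########455.................
........########45..................
........########....................
........#######.....................
........#######.....................
........#######.....................
........#######.....................
.........######.....................
.............##.....................
....................................
....................................
....................................
```

```bash
python3 - <<'E'
from go import *
go([.4263,.03,.09],-.0536,1)
E
python3 -m handwheel '[[15,0,0,0],[25,-0.5,0,0],[30,-0.5,0,0],[27,0,0,0],[0,0,8,0],[0,0,10,0],[0,0,7,0],[0,0,0,0]]'
python3 -m handwheel '[[0,0,2,0],[0,0,2,0],[0,0,2,0],[0,0,1.5,0],[0,0,1.5,0],[0,0,1,0],[0,0,0,0],[0,0,0,0]]' - 8
python3 chk.py -7.5 | head -3
```

```text
[[96.8, -1.9, 26.2, -0.002]] left [ 0.00350677  0.09679203 -0.02617304] 0.0022924002130304544
clock: 24.25
tcp_pos: [0.4247, 0.0298, 0.088]
orientation: [-2.282, -2.155, 0.004]
ft_force: [0.3, -0.1, -0.5]
finger_gap: 0.052
grasp_force: 20.0
clock: 25.05
tcp_pos: [0.4264, 0.0304, 0.0802]
orientation: [2.283, 2.158, 0.0]
ft_force: [0.3, 0.4, -1.0]
finger_gap: 0.052
grasp_force: 8.0
[15.503, -0.006, 0.006, 60.0]
[15.468, -0.006, 0.006, 65.0]
[14.936, -0.006, 0.004, 70.0]
```

```bash
python3 -m handwheel '[[0,0,1,0],[0,0,1,0],[0,0,1,0],[0,0,1,0],[0,0,0,0],[0,0,0,0],[0,0,0,0],[0,0,0,0]]'
python3 chk.py -7.5 | head -3
```

```text
clock: 25.9
tcp_pos: [0.4264, 0.0304, 0.0762]
orientation: [2.283, 2.158, 0.0]
ft_force: [0.3, -0.5, 0.1]
finger_gap: 0.0521
grasp_force: 8.0
[15.305, -0.006, 0.006, 60.0]
[15.211, -0.006, 0.006, 65.0]
[14.635, -0.006, -0.006, 90.0]
```

```bash
python3 -m handwheel '[[0,0,1,0],[0,0,1,0],[-1.5,0,0.5,0],[-2,0,0.5,0],[-2,0,0.6,0],[-2,0,0.8,0],[-2,0,1,0],[0,0,0,0]]'
python3 chk.py -7.5 | head -4
```

```text
clock: 26.75
tcp_pos: [0.4261, 0.0209, 0.0712]
orientation: [-2.283, -2.158, -0.001]
ft_force: [-1.5, 1.6, 4.5]
finger_gap: 0.052
grasp_force: 8.0
[14.618, -0.006, 0.002, 85.0]
[14.577, -0.006, 0.0, 90.0]
[14.454, -0.002, 0.006, 70.0]
[14.369, -0.004, 0.006, 65.0]
```

```bash
python3 -m handwheel '[[-2,0,1,0],[-1.5,0,1,0],[0,0,1,0],[0,0,1,0],[0,0,0,0],[0,0,0,0],[0,0,0,0],[0,0,0,0]]'
python3 - <<'E'
from tilt import *
p,R,y,_=pose(); P=p-.002*R[:,2]
s=cap('scene'); G=grad(s['color']); L=[]
for th in range(30,121,5):
    L.append(max((score(s,G,world(np.radians(th),(0,-.0075),P,R,dx,dz)),dx,dz) for dx in np.arange(-.012,.013,.002) for dz in np.arange(-.01,.013,.002))+(th,))
for l in sorted(L,reverse=True)[:5]: print([round(float(v),3) for v in l])
o=proj(s,P);r0,c0=int(o[1])-20,int(o[0])-16; print(r0,c0)
for r in s['color'][r0:r0+34:1,c0:c0+36:1].astype(int): print(''.join('#' if v[0]<60 else ('%x'%(min(v[0],239)//16) if v[0]-v[2]>35 else '.') for v in r))
E
```

```text
clock: 27.6
tcp_pos: [0.4259, 0.0166, 0.0676]
orientation: [2.282, 2.158, -0.001]
ft_force: [-4.4, -1.9, 9.4]
finger_gap: 0.0521
grasp_force: 8.0
[14.606, -0.004, 0.012, 75.0]
[14.477, -0.004, 0.012, 80.0]
[14.41, -0.004, 0.012, 70.0]
[14.336, -0.004, 0.012, 65.0]
[14.21, -0.002, 0.012, 60.0]
196 319
###################.7775##..........
##################..666.............
############...####.....#...........
#######...##....####.#####.788......
#############...##########69aa9.....
##########################69bba9....
###################.######69bba9....
##################.55#####69aa9.....
##################566.###.69988.....
##################.665###57887......
##################..65.#.7887.......
##################..55..68877.......
##################.....67877........
##################....578767........
##################.4.4677667........
##################455566666.........
##################455566666.........
...###############45566666..........
6654.#############45566665..........
776554.##########.5566666...........
7766554##########.5566665...........
6666654##########55666666...........
6677665.########.5566778877.........
6677776.########.556679aa99aaa99....
6667766.########.56678aaaabbbbaaaa99
5566665.########.56789aaaabbbbbbbaaa
...4555#########46789aaaaaabbbbbbaaa
####...#########.68aaaaaaaaabbbaaaaa
################.68aaaaabbbbbbaaaaaa
################.578889aaabbbbaaaaaa
#################.556678999aaaaaaaaa
####################..4567789999aaaa
########################..4567788899
############################..555677
```

```bash
python3 -m handwheel '[[0,0,0,0],[0,0,0,0],[0,0,0,0],[0,0,0,0],[0,0,0,0],[0,0,0,0],[0,0,0,0],[0,0,0,0]]' -1
python3 - <<'E'
from tilt import *
p,R,y,_=pose(); P=p.copy(); P[2]=.085
s=cap('scene'); G=grad(s['color']); L=[]
for th in list(range(-10,121,5)):
    h=.025 if th>45 else .021
    L.append(max((score(s,G,world(np.radians(th),(0,0),P,R,dx,dz)),dx,dz) for dx in np.arange(-.016,.017,.002) for dz in np.arange(-.008,.013,.002))+(th,))
for l in sorted(L,reverse=True)[:5]: print([round(float(v),3) for v in l])
print(P,bot.tip_of('scene','neck_block_a')[:3])
o=proj(s,P);r0,c0=int(o[1])-20,int(o[0])-16; print(r0,c0)
for r in s['color'][r0:r0+30:1,c0:c0+36:1].astype(int): print(''.join('#' if v[0]<60 else ('%x'%(min(v[0],239)//16) if v[0]-v[2]>35 else '.') for v in r))
E
```

```text
clock: 28.45
tcp_pos: [0.4256, 0.0174, 0.0667]
orientation: [2.283, 2.158, 0.0]
ft_force: [0.3, 0.1, -0.0]
finger_gap: 0.0871
grasp_force: 0.0
[14.728, 0.0, 0.0, 75.0]
[14.723, -0.002, 0.0, 80.0]
[14.652, -0.002, 0.004, 70.0]
[14.439, 0.0, 0.002, 65.0]
[14.373, -0.002, -0.002, 85.0]
[0.42562797 0.01736995 0.085     ] [{'location': [414.6, 273.2], 'p': 0.81}, {'location': [331.1, 208.6], 'p': 0.43}]
191 319
###...............#####.5665###.....
##................####.5665.##......
##....#...........###.5675.##.......
##...##..........###.5675.##........
#######.........###..665.##.........
###########....####.665.##..........
##################..7764#...........
########.####.#####.7987............
#######...##...####.8998.....#......
########..###...###.7887....##......
###################..6.....###......
#####################.....####......
########################..####......
#######################...####......
#######################.54###.......
#######################.5.###.......
#######################.5.###.......
#######################.5.###.......
######################.665###.......
#####################.6775###.......
####################.67885###.......
###################.678885###.......
.#################.6788875###.......
654###############57889874###.......
665.#############46889887.###.......
665.############.67888887...........
665.##########.4578888888...........
6554##########5578888899999.........
6654#########.567888899aaaaaaa99....
6554#########.56788889aaaabbbbaaaa99
```

```bash
python3 -m handwheel '[[0,0,-10,0],[0,0,-20,0],[0,0,-20,0],[0,0,-20,0],[0,0,-20,0],[0,0,-10,0],[0,0,0,0],[0,0,0,0]]'
python3 - <<'E'
from tilt import *
p,R,y,_=pose(); P=np.array([.4256,.0174,.085])
s=cap('scene'); G=grad(s['color']); L=[]
for th in list(range(-10,121,5)):
    L.append(max((score(s,G,world(np.radians(th),(0,0),P,R,dx,dz)),dx,dz) for dx in np.arange(-.016,.017,.002) for dz in np.arange(-.008,.013,.002))+(th,))
for l in sorted(L,reverse=True)[:5]: print([round(float(v),3) for v in l])
print(p,bot.tip_of('scene','neck_block_a')[:3])
o=proj(s,P);r0,c0=int(o[1])-16,int(o[0])-16; print(r0,c0)
for r in s['color'][r0:r0+30:1,c0:c0+36:1].astype(int): print(''.join('#' if v[0]<60 else ('%x'%(min(v[0],239)//16) if v[0]-v[2]>35 else '.') for v in r))
E
```

```text
clock: 29.35
tcp_pos: [0.4254, 0.0174, 0.1664]
orientation: [-2.283, -2.158, 0.0]
ft_force: [0.3, 0.2, -0.0]
finger_gap: 0.0871
grasp_force: 0.0
[15.427, -0.014, -0.004, 90.0]
[15.291, -0.016, 0.0, -10.0]
[15.187, -0.014, 0.002, -5.0]
[15.154, -0.014, -0.004, 95.0]
[15.103, -0.014, 0.002, 0.0]
[0.425356   0.0174182  0.16637307] [{'location': [333.3, 206.6], 'p': 0.76}, {'location': [514.6, 264.5], 'p': 0.7}, {'location': [415.2, 273.5], 'p': 0.69}]
195 319
...........##.......................
........776556899...................
.......99998889a99999...............
......9aaaa9999aaaaaaa999...........
.....99aaa99988899aaaaaa98..........
....99aa99887777789aaaaa98..........
...9aaaa98877655568aaaa988..........
..9aaaaa98877666678aaa9888..........
.89aaaaa99988777899aa98888..........
.8899aaaaaa999999aaa988888..........
.777889999aaaaaaaaa9888888..........
..556677888999aaaa99888888..........
..55555566677889999888888...........
..55555555556667888888888...........
..55555555555556788888888...........
..55555555555556788888888...........
..55555555555556788888888...........
..55555555555556788888888...........
.655555555555556788888888...........
7655555555555556788888888...........
6655555555555556788888888...........
6655555555555556788888888...........
6655555555555556788888888...........
665555555555555678888899999.........
66555555555555567888899aaaaaaa99....
6555555555555566788899aaaabbbaaaa999
555555555555555678889aaaaabbbbbbbaaa
.....455555555567889aaaaaaabbbbbaaaa
###....444555555689aaaaaaaaabbaaaaaa
########....5555578aaaaabbabbbaaaaaa
```

```bash
python3 - <<'E'
from tilt import *
from scipy.optimize import differential_evolution
p,R,y,_=pose(); P=np.array([.4256,.0174,.085])
s=cap('scene'); G=grad(s['color'])
def f(q):
    a=q[2]; Rz=np.array([[np.cos(a),-np.sin(a),0],[np.sin(a),np.cos(a),0],[0,0,1]])
    return -score(s,G,world(np.pi/2,(0,0),P+q[0]*R[:,0]+q[1]*R[:,1],Rz@R),off=(.9,.3))
r=differential_evolution(f,[(-.03,.02),(-.012,.012),(-.25,.25)],seed=0,popsize=10,maxiter=40)
print(r.x,r.fun); c=P+r.x[0]*R[:,0]+r.x[1]*R[:,1]; print(c)
print(np.round([proj(s,q)+[.9,.3] for q in world(np.pi/2,(0,0),c,R)[[0,1,2,3]]]).astype(int).tolist(),proj(s,c)+[.9,.3])
go([c[0],c[1],.0855],-.0536,5)
E
```

```text
[-0.01208858  0.00441021  0.03776147] -15.75493330208349
[0.42932614 0.00508337 0.08498876]
[[319, 205], [335, 208], [328, 196], [344, 199]] [331.23548509 211.23235954]
[[-2.4, 1.0, 16.0, -0.0], [-2.4, 1.0, 16.0, -0.0], [-2.4, 1.0, 16.0, -0.0], [-2.4, 1.0, 16.0, -0.0], [-2.4, 1.0, 16.0, -0.0]] left [ 0.00452931 -0.01242248 -0.08005207] 0.0023861919272922805
```

```bash
python3 -m handwheel '[[-6,1.5,0,0],[-6,1.5,10,0],[0,0,20,0],[0,0,20,0],[0,0,20,0],[0,0,9,0],[0,0,0,0],[0,0,0,0]]'
python3 -m handwheel '[[0,0,0,0],[0,0,0,0],[0,0,0,0],[0,0,0,0],[0,0,0,0],[0,0,0,0],[0,0,0,0],[0,0,0,0]]' 1 20
python3 -m handwheel '[[0,0,-6,0],[0,0,-12,0],[0,0,-16,0],[0,0,-16,0],[0,0,-12,0],[0,0,-4,0],[0,0,0,0],[0,0,0,0]]'
python3 - <<'E'
from tilt import *
p,R,y,_=pose(); P=p-.002*R[:,2]
s=cap('scene'); G=grad(s['color']); L=[]
for th in range(60,121,3):
    L.append(max((score(s,G,world(np.radians(th),(0,.004),P,R,dx,dz),off=(.9,.3)),dx,dz) for dx in np.arange(-.008,.009,.002) for dz in np.arange(-.006,.007,.002))+(th,))
for l in sorted(L,reverse=True)[:4]: print([round(float(v),3) for v in l])
go([.6375,-.0146,.152],-.0536,8)
E
```

```text
clock: 30.3
tcp_pos: [0.4282, 0.005, 0.088]
orientation: [2.283, 2.158, -0.0]
ft_force: [0.3, 0.8, -0.6]
finger_gap: 0.0871
grasp_force: 0.0
clock: 31.1
tcp_pos: [0.4279, 0.0052, 0.0878]
orientation: [-2.283, -2.158, 0.0]
ft_force: [-1.7, 0.8, 2.8]
finger_gap: 0.0518
grasp_force: 20.0
clock: 31.9
tcp_pos: [0.4276, 0.0053, 0.1533]
orientation: [-2.282, -2.158, 0.001]
ft_force: [0.0, 0.7, -0.8]
finger_gap: 0.0516
grasp_force: 20.0
[17.182, 0.0, 0.0, 87.0]
[17.112, 0.0, 0.0, 90.0]
[16.987, 0.0, 0.0, 84.0]
[16.824, 0.0, 0.0, 93.0]
[[-1.0, 26.4, 0.1, -0.0], [-1.0, 26.4, 0.1, -0.0], [-1.0, 26.4, 0.1, -0.0], [-1.0, 26.4, 0.1, -0.0], [-1.0, 26.4, 0.1, -0.0], [-1.1, 26.4, 0.1, -0.0], [-1.1, 26.4, 0.1, -0.0], [-1.1, 26.4, 0.1, -0.0]] left [ 0.21012244 -0.01992884 -0.00099281] 0.0024207529345221523
```

```bash
python3 -m handwheel '[[-1,15,0,0],[-1,25,0,0],[-1,30,0,0],[-1,35,0,0],[-1,35,0,0],[-1,32,0,0],[-1,25,0,0],[-1,14,0,0]]'
python3 - <<'E'
from go import *
t=cv2.imread('pics/t0.png');T=cap('top')
m=np.zeros(t.shape[:2],np.uint8); r=t[175:245,305:385].astype(int); m[175:245,305:385]=((r.min(2)>115))*255
m=cv2.morphologyEx(m,cv2.MORPH_CLOSE,np.ones((5,5)))
cs,_=cv2.findContours(m,0,2); c=max(cs,key=cv2.contourArea); R=cv2.minAreaRect(c); b=cv2.boxPoints(R); W=np.array([onplane(T,q,.02) for q in b])
print(b.round(1).tolist(),W.mean(0),[np.linalg.norm(W[i]-W[i-1]).round(4) for i in range(4)])
go([.6375,-.0146,.153],-.0536,1)
E
```

```text
clock: 32.75
tcp_pos: [0.6393, -0.0147, 0.152]
orientation: [-2.282, -2.157, 0.002]
ft_force: [-0.9, 0.5, -1.1]
finger_gap: 0.0517
grasp_force: 20.0
[[311.3999938964844, 227.39999389648438], [319.5, 181.39999389648438], [375.3999938964844, 191.1999969482422], [367.20001220703125, 237.3000030517578]] [ 0.63849285 -0.01035067  0.02      ] [np.float64(0.1406), np.float64(0.1216), np.float64(0.1437), np.float64(0.1213)]
[[0.3, -2.9, -0.7, -0.003]] left [-0.00288399  0.00050167  0.00074021] 0.002820063656510108
```

```bash
python3 -m handwheel '[[2,-1,-1,0],[0,0,0,0],[0,0,0,0],[0,0,0,0],[0,0,0,0],[0,0,0,0],[0,0,0,0],[0,0,0,0]]'
python3 - <<'E'
from tilt import *
p,R,y,_=pose(); P=p-.002*R[:,2]; print(p)
s=cap('scene'); G=grad(s['color']); L=[]
for th in range(-12,121,3):
    L.append(max((score(s,G,world(np.radians(th),(0,.004),P,R,dx,dz),off=(.9,.3)),dx,dz) for dx in np.arange(-.006,.007,.002) for dz in np.arange(-.006,.007,.002))+(th,))
for l in sorted(L,reverse=True)[:4]: print([round(float(v),3) for v in l])
print(np.abs(bot.get_state()['qvel']).max(),[d['location'] for d in bot.tip_of('scene','neck_block_a')[:2]],proj(s,P-[0,0,.004]))
E
```

```text
clock: 33.6
tcp_pos: [0.6373, -0.0125, 0.1548]
orientation: [2.283, 2.158, 0.0]
ft_force: [-0.3, 0.3, -0.9]
finger_gap: 0.0516
grasp_force: 20.0
[ 0.63726312 -0.01252354  0.15482839]
[17.231, 0.0, 0.0, 90.0]
[17.12, 0.0, 0.0, 87.0]
[16.981, 0.002, -0.002, 18.0]
[16.975, 0.0, 0.0, 93.0]
0.003389967091791877 [[412.6, 274.8], [288.4, 225.5]] [284.81960452 224.51898682]
```

```bash
python3 -c "
from station import bot
print(bot.close_job())"
```

```text
the job is handed in; nothing more can be done
None
```

I handed the job in at about 34 s on the robot clock. The cork-mat block is gripped at 20 N over the middle of the glue tray, with its hole up to within a few degrees and its centre about 15 cm above the bench. My ten views were used up before that, so the final pose comes from model fits to the scene camera; I did not check the other things for movement at the end.

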